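Tuck the paw-care case's flap beneath its lip

TASK

Close the blue paw-care case: with a fingertip, push its upright white flap over from the outside until it lies flat on the case, then, keeping it pressed down, push it by the green ledge away from the hinge until its free edge is fully tucked beneath the steel lip, so that the sprung flap stays shut when you let go. Touch only the flap's outer side, never its grey inner face, and do not pinch or lift anything. Leave the tin, the finger toothbrush, the mitt and the bowl where they are.

Things in the scene. Friction and masses are not known exactly. Their poses are not given: they have to be found in the camera images.
- case: Blue open-topped plastic case, 180 (x) x 140 (y) x 55 mm, walls 5 mm, screwed to the bench. Origin: centre of its underside; its x axis points from the flap's hinge to the steel lip, z up. Flap hinge line: parallel to y at x = -78 mm, z = 60 mm, between two 5 mm cheeks (y = +-67.5 mm, top at z = 67 mm, x = -90 to -35 mm). The far wall rises to z = 72 mm and carries the steel lip.
- flap (a joint): Angle of the white flap about its hinge: 0 lies flat on the case, 1.57 stands upright, stop at 1.9 (leaning back away from the lip). The flap is 125 mm from hinge to free edge, 118 mm wide, 6.5 mm thick with its grey inner face; its outer face is 2.5 mm above the hinge line when flat, and when it stands upright the outer face looks along the case's -x. A spring (0.5 to 1 N at the edge) lifts it past 1 rad when let go untucked.
- carriage (a joint): Slide of the whole hinge and flap along the case's x in slotted cheeks, m: 0 is back, 0.030 is fully forward (end stop) with 16 mm of the flap's edge beneath the lip. It moves stiffly (about 5 N) and stays where it is left. The hinge line moves with it. The free edge of the flat flap meets the lip's edge at 0.014: it must be flat before it passes there.
- flap_ledge (a point): Foot of the green ledge on the flap's outer face, on its centre line, 75 mm from the hinge line. Here a push face, 90 mm wide and 11 mm high above the outer face, looks back to the hinge; from its top the ledge slopes down to the face towards the free edge, ending 100 mm from the hinge. Its x axis runs along the flap from hinge to free edge, z out of the outer face.
- flap_edge (a point): Middle of the flap's free edge, 125 mm from the hinge line; axes as flap_ledge.
- lip_edge (a point): Middle of the edge of the steel lip that faces the flap, fixed on the case. The lip is a plate 4 mm thick (underside 68 mm, top 72 mm above the bench), 140 mm wide, reaching 29 mm from this edge to the far wall. With the flap flat there are 5.5 mm between it and the lip's underside.
- flap_inside: The grey inner face of the flap, 112 mm wide, looking down into the case when flat and to the case's +x when upright. Not to be touched. Origin on the hinge line, x along the flap to its free edge.
- ledge_face: The green ledge's upright push face, 4 mm thick, looking to the hinge (see flap_ledge): the place to push. Origin on the hinge line, x along the flap to its free edge.
- ledge_back: The green ledge's slope on the side of the free edge, 79 to 100 mm from the hinge line. Origin on the hinge line, axes as ledge_face.
- tin: Closed round tin of paw balm with brass-coloured twist cap, 65 mm diameter, 30 mm high, loose on the bench. Origin: centre of its underside.
- brush: Orange silicone finger toothbrush lying on the bench, 58 mm long, 21 mm across, 22 mm high, loose. Origin: at its underside near the middle; x along its length.
- mitt: Black hard grooming mitt lying flat, 160 x 115 mm, 26 mm high with its nubs, loose. Origin: underside near the middle.
- bowl: Stainless steel bowl, 140 mm across the rim, 50 mm high, loose. Origin: centre of its underside.

How it is judged (in metres and radians):
At the end, for the whole second after the job is handed in: With the robot clear, the flap lies shut (within 0.075 rad of flat) with its hinge slid at least 24 mm of its 30 mm forward, its free edge at least 8 mm inside the lip's edge and below the lip; tin, toothbrush, mitt and bowl are within 20 mm of where they stood (value of joint flap below 0.075 rad and value of joint carriage above 0.024 m and x of flap_edge in the frame of lip_edge above 0.008 m and z of flap_edge in the frame of lip_edge below 0 m and distance of each of tin, brush, mitt, bowl from where it was at the start of the episode below 0.02 m); the robot touches nothing.
It fails at once if the green ledge is pinched, with fingers pressing on its push face and its slope at once (contact force between each of ledge_face, ledge_back and the fingers above 2 N).
It fails at once if the tin, toothbrush, mitt or bowl is lifted (height (world z) of any of tin, brush, mitt, bowl above 0.008 m).
It fails at once if the flap's inner face is touched (pinched, hooked or lifted from inside) (contact force between flap_inside and the arm above 1 N).
It fails at once if the flap's inner face is touched by the fingers (contact force between flap_inside and the fingers above 1 N).
It fails at once if the tin, toothbrush, mitt or bowl is moved or lifted (distance of any of tin, brush, mitt, bowl from where it was at the start of the episode above 0.02 m).
It also fails if it takes over 42 s, if anything falls off the work surface, if the arm or the gripper's body presses on something with over 40 N, if the wrist force passes 120 N, or if a joint passes its speed limit or range.

ROBOT

A 6-joint arm with a two-finger parallel gripper is mounted at the origin on the work surface. World frame = base frame: x ahead of the robot, y to its left, z up, the work surface at z = 0. Lengths are in mm, angles in rad, forces in N, time in s.
With the tool pointing down it reaches from about 275 to 1000 mm from the base axis. Payload 8.4 kg.
Tool frame: the origin (TCP) lies midway between the tips of the shut fingers; the grasp point (between the pads) lies 19 mm behind it; z points along the fingers, x is the direction in which the jaws open and shut, and the axes are right-handed (so a half turn about z gives the same grasp; the last joint's range is limited). The gripper opens to 85 mm and grips with 20 to 120 N. Pads are 22 mm wide; open, the fingers measure 114 mm over their backs; the gripper's body (76 mm by 85 mm) begins 54 mm behind the grasp point. The pads swing forward as they close: fully open they stand 13 mm farther back than shut.
Start: joints at [-1.153, 0.353, 1.633, -0, 1.155, -0.002], TCP at [254.735, -570.735, 231.281] pointing down, gripper open.
Joint ranges: [-2.63, 2.63], [-0.92, 2.1], [0.06, 2.66], [-1.3, 4.44], [0, 2.69], [-3.02, 3.02]. Speed limits (rad/s): [2.22, 2.22, 2.79, 3.14, 3.14, 3.14].

INTERFACE

Orientations are given as [roll, pitch, yaw] about the fixed x, y, z axes, in that order (R = Rz(yaw) Ry(pitch) Rx(roll)).
In Python, from rig import sense, grab_frame, camera_model, job gives the robot as it stands.
- The arm moves only by the tool arm_command, never from a script. Its argument "plan" is a list of rows, each an object with "translation": the shift along the tool's x, y, z in cm, a list of three; "twist": the turn about the tool's z in rad; "gripper": the opening, from 0 (shut) to 1 (fully open). A call has exactly 5 rows; each row is the pose to reach, as a shift and turn from the pose measured when the call began, along the tool's axes at that moment; what a row does not reach only later rows make up. A row lasts 1/12 s, in which the tool goes at most 41.7 mm and 7.16 degrees, less where a joint would pass 70% of its speed; a pose out of reach is approached as far as the arm can. A call with a gripper value outside its range is refused whole. The fingers move at their own pace and stop on an object; "squeeze" is the grip in N (left out, the last holds). Time passes only in rows, so rows that repeat a pose let the fingers close, or fill a call up. It gives the time, the measured TCP pose, the force and the opening at its end, in the units of the state.
- sense(): the state, without advancing time (a new reading comes with each control period).
- grab_frame(name): name is "scene" or "top" or "wrist"; returns the picture (384x512x3 uint8, blue, green, red); there is no depth.
- camera_model(name): a dict with "fx", "fy", "cx", "cy" (pixels), "pose" (4x4, takes a point from camera to world coordinates). Camera axes: x right, y down, z forward; pixel columns grow to the right and rows downward; lengths in mm; the calibration is good to about 2 mm. A picture is of the moment at which its call begins: read the wrist's pose just before it. camera_model takes no time and is no camera call; for the wrist camera it gives the pose at the moment of the call.
- job.sign_off(): hands the job in, once; it reports no verdict.
The state is a dict: "clock": time; "qpos": joint angles; "qvel": joint speeds; "joint_efforts": joint torques, N m; "eef_pos": TCP position; "tcp_rot": TCP orientation; "contact_force": force on the tool from outside, world axes, zero at the start; "wrist_torque": the same for the moment, N m; "opening": opening from 0.0 (shut) to 1.0 (fully open).
Only numpy, scipy, OpenCV 4.12 (cv2) and the standard library are available. Lean on these libraries where they do the work, as an engineer would, in place of code of your own. Each camera call takes 0.05 s, during which the arm holds its last target.

## Working session

There is one attempt and no reset: what is moved stays moved. The work goes in short steps, Python scripts to look and compute and a tool call to move; the robot and the scene stay as the last step left them, time stands still between calls to the robot, and variables do not carry over. Pictures are saved under pics/ and viewed, and the job is handed in when it is done.

Besides the shell and the picture viewer there is one more tool, called as name(argument=value, ...), one argument or row to a line, values as JSON. arm_command: Moves the arm, as the interface text tells. Its arguments: {"type":"object","properties":{"plan":{"type":"array","items":{"type":"object","properties":{"translation":{"type":"array","items":{"type":"number"}},"twist":{"type":"number"},"gripper":{"type":"number"}}}},"squeeze":{"type":"number"}},"required":["plan"]}

```bash
mkdir -p pics; ls
python3 - <<'E'
from rig import sense, grab_frame, camera_model, job
import cv2
print(sense())
for n in ("scene","top","wrist"):
    m=camera_model(n); print(n,{k:(v if k!='pose' else None) for k,v in m.items()}); print(m['pose'])
    cv2.imwrite(f'pics/{n}0.png',grab_frame(n))
E
```

```text
pics
{'clock': 0.0, 'qpos': array([-1.15340650e+00,  3.53673019e-01,  1.63410845e+00,  3.25186976e-06,
        1.15520272e+00, -2.39741068e-03]), 'qvel': array([-0.00063638,  0.00050759, -0.00062107,  0.00087808, -0.0011408 ,
       -0.00116413]), 'joint_efforts': array([ 3.70398709e-06, -6.05255413e+01, -3.42065406e+01,  5.16803811e-05,
        9.25630156e-03, -5.23994331e-06]), 'eef_pos': array([ 254.54342529, -570.31012762,  230.55713974]), 'tcp_rot': array([-3.14158634e+00,  1.39151483e-03, -1.15101040e+00]), 'contact_force': array([-0.89946449, -0.2008054 , -0.54884743]), 'wrist_torque': array([-0.03075393, -0.00371894,  0.0114968 ]), 'opening': 1.0002816505586305}
scene {'fx': 354.75716943760773, 'fy': 354.75716943760773, 'cx': 249.3713592850214, 'cy': 196.79490553114204, 'pose': None}
[[-6.81537838e-02  6.74950914e-01 -7.34708326e-01  1.22418276e+03]
 [ 9.97621292e-01  3.84762748e-02 -5.71955802e-02  6.90616237e+01]
 [-1.03353697e-02 -7.36858765e-01 -6.75967707e-01  6.84287285e+02]
 [ 0.00000000e+00  0.00000000e+00  0.00000000e+00  1.00000000e+00]]
top {'fx': 459.96771436935643, 'fy': 459.96771436935643, 'cx': 249.62601253554067, 'cy': 190.5319371737581, 'pose': None}
[[ 1.11643731e-02 -9.84094562e-01  1.77294246e-01  3.93633656e+02]
 [-9.99860579e-01 -8.78492286e-03  1.42002448e-02  1.85912427e+01]
 [-1.24168674e-02 -1.77428064e-01 -9.84055437e-01  1.03622722e+03]
 [ 0.00000000e+00  0.00000000e+00  0.00000000e+00  1.00000000e+00]]
wrist {'fx': 292.3094446332442, 'fy': 292.3094446332442, 'cx': 250.68663450434835, 'cy': 194.29597334880873, 'pose': None}
[[ 4.07296826e-01 -8.73276590e-01 -2.67389778e-01  3.23572645e+02]
 [-9.13293423e-01 -3.90122601e-01 -1.17044778e-01 -5.41354135e+02]
 [-2.10233136e-03  2.91877292e-01 -9.56453463e-01  3.73386273e+02]
 [ 0.00000000e+00  0.00000000e+00  0.00000000e+00  1.00000000e+00]]
```

View pics/scene0.png

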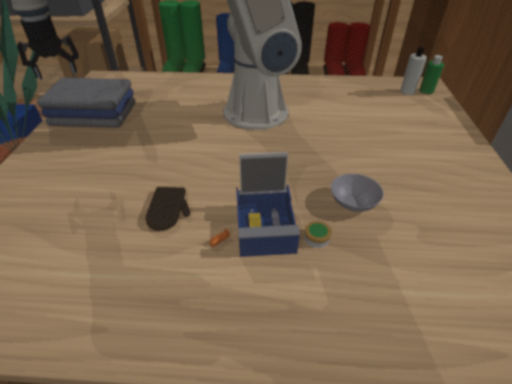

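View pics/top0.png

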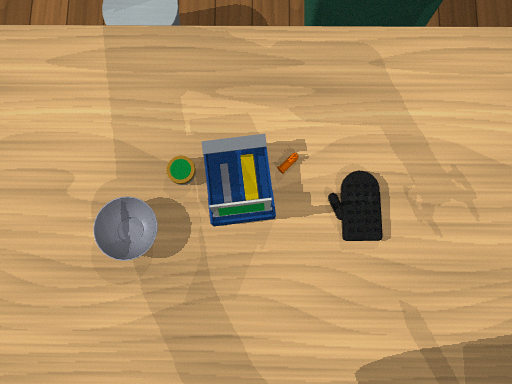

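The scene picture shows the case with the grey inner face turned to the camera. In the top picture the case is at about (238,180), with the lip on its upper side (away from the robot) and the ledge near (242,209). I'll enlarge it.

Run:
```python
import cv2
im=cv2.imread('pics/top0.png')
c=im[125:235,190:290]
cv2.imwrite('pics/topc.png',cv2.resize(c,None,fx=5.4,fy=5.4,interpolation=cv2.INTER_CUBIC))
im=cv2.imread('pics/scene0.png')
c=im[140:265,220:345]
cv2.imwrite('pics/scenec.png',cv2.resize(c,None,fx=4.8,fy=4.8,interpolation=cv2.INTER_CUBIC))
```

```text
(no output)
```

View pics/topc.png

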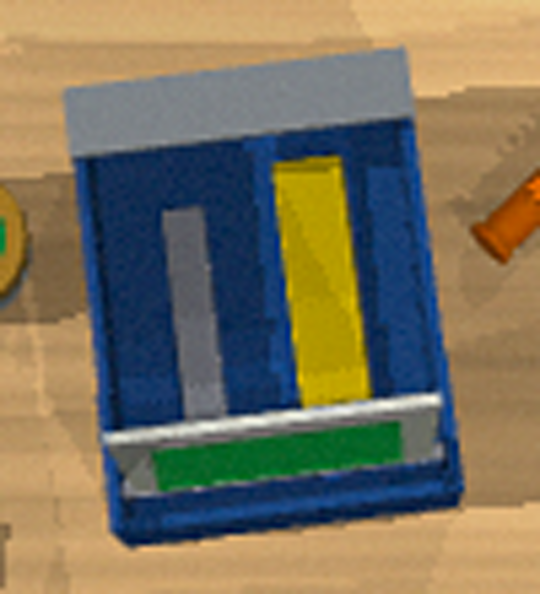

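View pics/scenec.png

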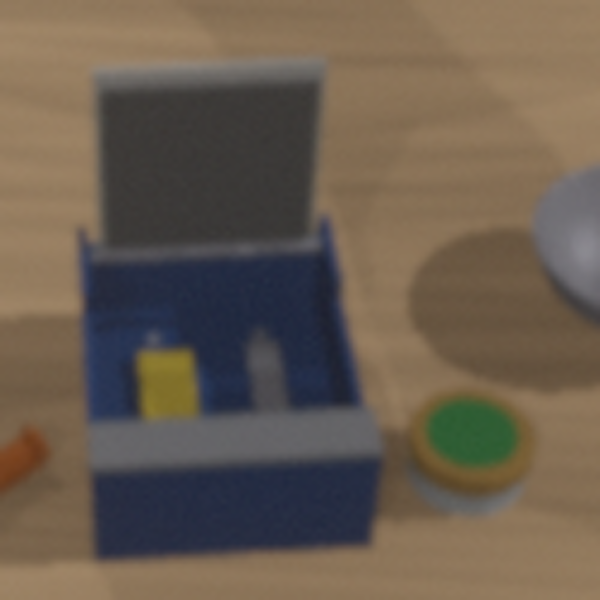

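```bash
cat > h.py <<'E'
import numpy as np
from rig import sense, grab_frame, camera_model, job
def proj(m,P):
    T=np.linalg.inv(m['pose'].copy() if abs(m['pose'][:3,3]).max()>5 else m['pose'])
    p=np.atleast_2d(P)@T[:3,:3].T+T[:3,3]
    return np.c_[m['fx']*p[:,0]/p[:,2]+m['cx'],m['fy']*p[:,1]/p[:,2]+m['cy']]
def case2w(c,P):
    x,y,a=c; R=np.array([[np.cos(a),-np.sin(a),0],[np.sin(a),np.cos(a),0],[0,0,1]])
    return np.atleast_2d(P)@R.T+[x,y,0]
E
python3 - <<'E'
from h import *
from scipy.optimize import least_squares
t=camera_model('top'); s=camera_model('scene')
P=np.array([[90,70,72],[90,-70,72],[61,70,72],[61,-70,72.]])
tp=np.array([[64,90],[405,48],[78,157],[413,121]])/5.4+[190-.4,125-.4]
sp=np.array([[90,468],[380,455],[90,425],[368,410]])/4.8+[220-.4,140-.4]
sp=sp[[1,0,3,2]] # right in scene = +y
def f(c,both=1):
    w=case2w(c,P); r=(proj(t,w)-tp).ravel()
    return np.r_[r,(proj(s,w)-sp).ravel()] if both else r
for b in (0,1):
    r=least_squares(f,[450,30,0.1],args=(b,)); print(r.x,np.round(r.fun,1))
c=r.x
for a in np.arange(1.3,1.95,.1):
    # flap outer free edge corners
    def fl(u,y,h): return [-78+u*np.cos(a)-h*np.sin(a),y,60+u*np.sin(a)+h*np.cos(a)]
    Q=np.array([fl(125,59,2.5),fl(125,-59,2.5),fl(125,59,-4),fl(125,-59,-4),fl(75,45,13.5),fl(75,-45,13.5)])
    q=(proj(t,case2w(c,Q))-[189.6,124.6])*5.4
    q2=(proj(s,case2w(c,Q))-[219.6,139.6])*4.8
    print(round(a,2),q.round().tolist(),q2[:4].round().tolist())
E
```

```text
[5.95187147e+02 5.77805416e+01 1.28351125e-01] [-0.1 -0.1  0.7  0.2 -1.4  0.3  0.8 -0.5]
[5.96170486e+02 5.81975214e+01 1.27725496e-01] [-0.2 -0.5  0.5 -0.2 -1.5 -0.1  0.6 -0.9  0.2 -0.8 -0.5 -0.3  0.7 -0.7
 -0.9 -0.8]
1.3 [[96.0, 370.0], [431.0, 331.0], [95.0, 353.0], [428.0, 314.0], [153.0, 451.0], [397.0, 422.0]] [[332.0, 96.0], [93.0, 106.0], [334.0, 106.0], [93.0, 117.0]]
1.4 [[99.0, 403.0], [435.0, 363.0], [97.0, 386.0], [433.0, 346.0], [155.0, 471.0], [400.0, 442.0]] [[329.0, 77.0], [92.0, 87.0], [331.0, 87.0], [92.0, 97.0]]
1.5 [[102.0, 438.0], [440.0, 398.0], [100.0, 419.0], [437.0, 380.0], [158.0, 492.0], [402.0, 463.0]] [[326.0, 60.0], [91.0, 71.0], [327.0, 69.0], [91.0, 79.0]]
1.6 [[106.0, 473.0], [444.0, 433.0], [104.0, 455.0], [442.0, 415.0], [160.0, 512.0], [405.0, 484.0]] [[322.0, 46.0], [90.0, 56.0], [324.0, 53.0], [90.0, 63.0]]
1.7 [[110.0, 509.0], [449.0, 469.0], [107.0, 490.0], [446.0, 450.0], [162.0, 533.0], [407.0, 504.0]] [[319.0, 34.0], [89.0, 44.0], [321.0, 40.0], [89.0, 50.0]]
1.8 [[114.0, 545.0], [453.0, 505.0], [112.0, 526.0], [451.0, 486.0], [165.0, 553.0], [409.0, 524.0]] [[315.0, 25.0], [88.0, 34.0], [317.0, 29.0], [89.0, 39.0]]
1.9 [[118.0, 580.0], [457.0, 540.0], [116.0, 562.0], [455.0, 522.0], [168.0, 573.0], [411.0, 544.0]] [[312.0, 18.0], [88.0, 27.0], [314.0, 21.0], [88.0, 31.0]]
```

```bash
cat >> h.py <<'E'
CASE=(596.2,58.2,0.1277)
def go(xc,yc,z,dyaw=0):
    s=sense(); w=case2w(CASE,[xc,yc,z])[0]
    d=w-s['eef_pos']; from scipy.spatial.transform import Rotation as R
    Rm=R.from_euler('xyz',s['tcp_rot']).as_matrix()
    tw=-((CASE[2]-np.pi/2+dyaw)-s['tcp_rot'][2])
    print('t',round(s['clock'],2),'dtool cm',(Rm.T@d/10).round(2),'twist',round(tw,3),'F',s['contact_force'].round(1),'op',round(s['opening'],2))
def where():
    s=sense(); p=s['eef_pos']-[CASE[0],CASE[1],0]; a=CASE[2]
    print('t',round(s['clock'],2),'case xyz',np.round([p[0]*np.cos(a)+p[1]*np.sin(a),-p[0]*np.sin(a)+p[1]*np.cos(a),p[2]],1),'yaw-case',round(s['tcp_rot'][2]+np.pi/2-a,3),'rot',s['tcp_rot'].round(3),'F',s['contact_force'].round(1),'q',s['qpos'].round(2))
E
python3 -c "
from h import *
where();go(-130,0,230)"
```

```text
t 0.15 case xyz [-418.9 -580.   230.7] yaw-case 0.292 rot [-3.142e+00  1.000e-03 -1.151e+00] F [0.3 0.1 0.7] q [-1.15  0.35  1.63  0.    1.16 -0.  ]
t 0.15 dtool cm [-47.22 -44.36   0.12] twist 0.292 F [0.3 0.1 0.7] op 1.0
```

arm_command(
  plan=[
    {"translation": [-2.9,-2.7,0],"twist": 0.06,"gripper": 0},
    {"translation": [-5.8,-5.4,0],"twist": 0.12,"gripper": 0},
    {"translation": [-8.7,-8.1,0],"twist": 0.18,"gripper": 0},
    {"translation": [-11.6,-10.8,0],"twist": 0.24,"gripper": 0},
    {"translation": [-14.5,-13.5,0],"twist": 0.29,"gripper": 0},
  ],
  squeeze=40,
)

```text
clock: 0.57
eef_pos: [318.8, -381.2, 230.6]
tcp_rot: [3.141, 0.001, -1.445]
contact_force: [2.4, -0.5, 0.6]
opening: 0.3
```

```bash
python3 -c "
from h import *
where();go(-130,0,230)"
```

```text
t 0.57 case xyz [-331.1 -400.4  230.6] yaw-case -0.002 rot [ 3.141e+00  1.000e-03 -1.445e+00] F [ 2.4 -0.5  0.6] q [-0.88  0.15  1.9   0.    1.09  0.57]
t 0.57 dtool cm [-40.08 -20.05   0.11] twist -0.002 F [ 2.4 -0.5  0.6] op 0.3
```

arm_command(
  plan=[
    {"translation": [-3.6,-1.8,0],"twist": 0,"gripper": 0},
    {"translation": [-7.2,-3.6,0],"twist": 0,"gripper": 0},
    {"translation": [-10.8,-5.4,0],"twist": 0,"gripper": 0},
    {"translation": [-14.4,-7.2,0],"twist": 0,"gripper": 0},
    {"translation": [-18,-9,0],"twist": 0,"gripper": 0},
  ],
)

```text
clock: 0.98
eef_pos: [385.5, -189.4, 230.9]
tcp_rot: [3.141, 0.001, -1.445]
contact_force: [0.9, -0.5, 0.1]
opening: -0.0
```

arm_command(
  plan=[
    {"translation": [-3.6,-1.8,0],"twist": 0,"gripper": 0},
    {"translation": [-7.2,-3.6,0],"twist": 0,"gripper": 0},
    {"translation": [-10.8,-5.4,0],"twist": 0,"gripper": 0},
    {"translation": [-14.4,-7.2,0],"twist": 0,"gripper": 0},
    {"translation": [-18,-9,0],"twist": 0,"gripper": 0},
  ],
)

```text
clock: 1.4
eef_pos: [452.3, 2.5, 231.2]
tcp_rot: [-3.141, 0.001, -1.445]
contact_force: [0.5, -0.6, 0.9]
opening: -0.003
```

```bash
python3 -c "
from h import *
where();go(-130,0,230)"
```

```text
t 1.4 case xyz [-149.8  -36.9  231.2] yaw-case -0.002 rot [-3.141e+00  1.000e-03 -1.445e+00] F [ 0.5 -0.6  0.9] q [0.   0.08 1.99 0.   1.08 1.45]
t 1.4 dtool cm [-3.69 -1.97  0.13] twist -0.002 F [ 0.5 -0.6  0.9] op -0.0
```

arm_command(
  plan=[
    {"translation": [-3.7,-2.0,0],"twist": 0,"gripper": 0},
    {"translation": [-3.7,-2.0,3.5],"twist": 0,"gripper": 0},
    {"translation": [-3.7,-2.0,7],"twist": 0,"gripper": 0},
    {"translation": [-3.7,-2.0,11],"twist": 0,"gripper": 0},
    {"translation": [-3.7,-2.0,11],"twist": 0,"gripper": 0},
  ],
)

```text
clock: 1.82
eef_pos: [462.8, 42.0, 115.5]
tcp_rot: [3.131, 0.002, -1.444]
contact_force: [-1.5, -0.5, -0.7]
opening: -0.003
```

Run:
```python
from h import *
import cv2
where()
i=grab_frame('wrist');cv2.imwrite('pics/w1.png',i)
i=grab_frame('top')[110:270,150:330];cv2.imwrite('pics/t1.png',cv2.resize(i,None,fx=3.6,fy=3.6,interpolation=cv2.INTER_CUBIC))
```

```text
t 1.82 case xyz [-134.4    0.9  115.5] yaw-case -0.001 rot [ 3.131e+00  2.000e-03 -1.444e+00] F [-1.5 -0.5 -0.7] q [0.09 0.27 2.06 0.   0.82 1.53]
```

View pics/w1.png

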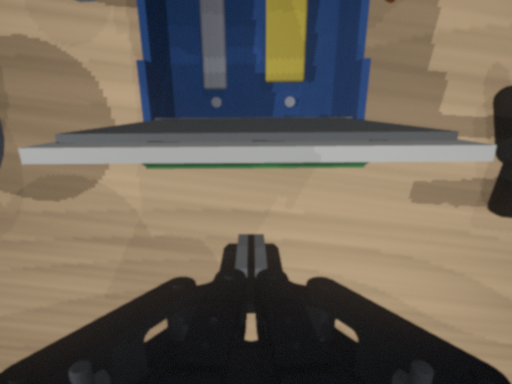

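View pics/t1.png

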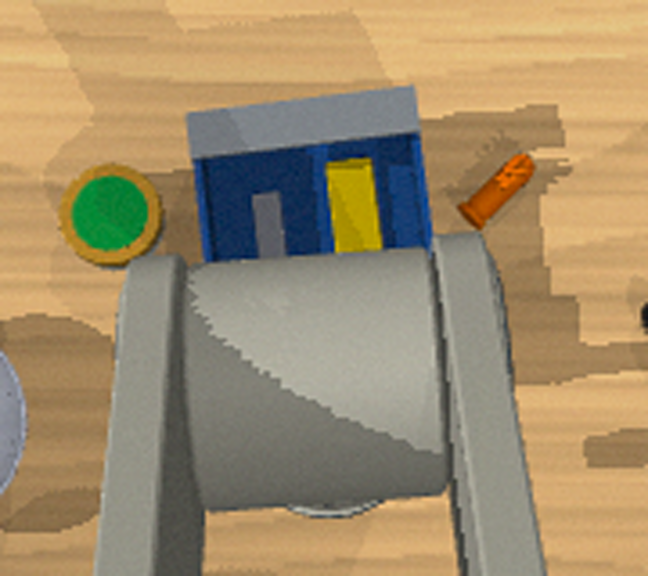

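```bash
python3 - <<'E'
import numpy as np
for a in [1.48,1.3,1.15,1.0,.9,.75,.6,.45,.3,.15,0.05,0]:
    c,s=np.cos(a),np.sin(a)
    lead=-78+75*c-13.5*s
    u=75-11*np.tan(a) if a<1.2 else 40
    print(a,'tcpx',round(lead-11,1),'ledge z',round(60+75*s+13.5*c,1),'facez',round(60+u*s+2.5*c,1),'edge x,z',round(-78+125*c-2.5*s,1),round(60+125*s+2.5*c,1))
E
python3 -c "
from h import *
go(-97,0,118)"
```

```text
1.48 tcpx -95.6 ledge z 135.9 facez 100.1 edge x,z -69.2 184.7
1.3 tcpx -81.9 ledge z 135.9 facez 99.2 edge x,z -47.0 181.1
1.15 tcpx -70.7 ledge z 134.0 facez 107.0 edge x,z -29.2 175.1
1.0 tcpx -59.8 ledge z 130.4 facez 110.0 edge x,z -12.6 166.5
0.9 tcpx -53.0 ledge z 127.1 facez 109.4 edge x,z -2.3 159.5
0.75 tcpx -43.3 ledge z 121.0 facez 106.0 edge x,z 11.8 147.0
0.6 tcpx -34.7 ledge z 113.5 facez 100.2 edge x,z 23.8 132.6
0.45 tcpx -27.3 ledge z 104.8 facez 92.6 edge x,z 33.5 116.6
0.3 tcpx -21.3 ledge z 95.1 facez 83.5 edge x,z 40.7 99.3
0.15 tcpx -16.9 ledge z 84.6 facez 73.4 edge x,z 45.2 81.2
0.05 tcpx -14.8 ledge z 77.2 facez 66.2 edge x,z 46.7 68.7
0 tcpx -14.0 ledge z 73.5 facez 62.5 edge x,z 47.0 62.5
t 1.92 dtool cm [ 0.02 -3.38  0.27] twist -0.002 F [-0.2 -0.2  0.4] op -0.0
```

arm_command(
  plan=[
    {"translation": [0,-1.2,0.2],"twist": 0,"gripper": 0},
    {"translation": [0,-2.4,0.3],"twist": 0,"gripper": 0},
    {"translation": [0,-3.4,0.3],"twist": 0,"gripper": 0},
    {"translation": [0,-4.1,0.3],"twist": 0,"gripper": 0},
    {"translation": [0,-4.8,0.3],"twist": 0,"gripper": 0},
  ],
)

```text
clock: 2.33
eef_pos: [515.8, 47.9, 118.7]
tcp_rot: [3.14, 0.001, -1.445]
contact_force: [-0.3, -0.3, -0.1]
opening: -0.001
```

Run:
```python
from h import *
import cv2
where()
i=grab_frame('wrist');cv2.imwrite('pics/w2.png',i)
go(-60,0,115)
```

```text
t 2.33 case xyz [-81.    0.  118.7] yaw-case -0.002 rot [ 3.140e+00  1.000e-03 -1.445e+00] F [-0.3 -0.3 -0.1] q [0.09 0.33 1.96 0.   0.85 1.53]
t 2.38 dtool cm [ 0.   -2.    0.36] twist -0.002 F [1.8 0.8 0.3] op -0.0
```

View pics/w2.png

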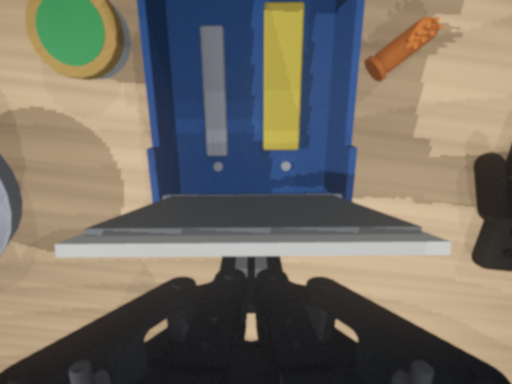

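The flap's edge spans row ~248, with the fingers right behind it at (250,265). Contact is near, so I'll keep pushing.

arm_command(
  plan=[
    {"translation": [0,-0.5,0.1],"twist": 0,"gripper": 0},
    {"translation": [0,-1.0,0.2],"twist": 0,"gripper": 0},
    {"translation": [0,-1.5,0.3],"twist": 0,"gripper": 0},
    {"translation": [0,-2.0,0.3],"twist": 0,"gripper": 0},
    {"translation": [0,-2.2,0.3],"twist": 0,"gripper": 0},
  ],
)

```text
clock: 2.8
eef_pos: [539.2, 50.9, 115.3]
tcp_rot: [3.14, 0.001, -1.445]
contact_force: [-0.4, -0.6, -0.4]
opening: -0.001
```

Run:
```python
from h import *
import cv2
where()
i=grab_frame('wrist');cv2.imwrite('pics/w3.png',i)
i=grab_frame('scene')[110:270,190:370];cv2.imwrite('pics/s3.png',cv2.resize(i,None,fx=3.6,fy=3.6,interpolation=cv2.INTER_CUBIC))
go(-50,0,111)
```

```text
t 2.8 case xyz [-57.5  -0.  115.3] yaw-case -0.002 rot [ 3.140e+00  1.000e-03 -1.445e+00] F [-0.4 -0.6 -0.4] q [0.09 0.37 1.91 0.   0.86 1.53]
t 2.9 dtool cm [-0.   -0.76  0.44] twist -0.002 F [ 0.1 -0.6 -0.9] op 0.0
```

View pics/w3.png

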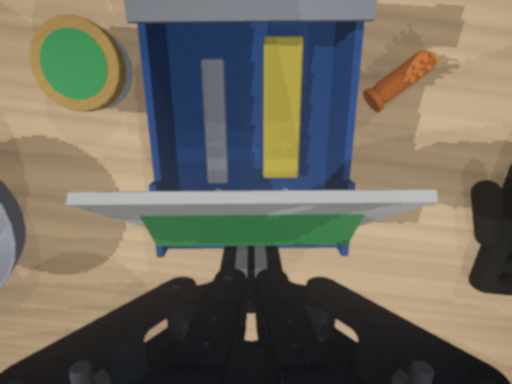

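View pics/s3.png

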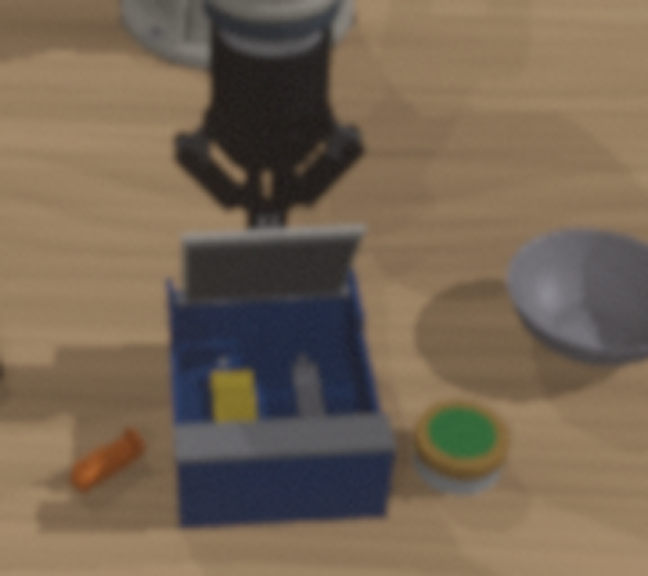

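```bash
cat >> h.py <<'E'
def flapproj(a,car=0,m=None):
    m=m or camera_model('wrist')
    def fl(u,y,h): return [-78+car+u*np.cos(a)-h*np.sin(a),y,60+u*np.sin(a)+h*np.cos(a)]
    Q=[fl(125,59,2.5),fl(125,-59,2.5),fl(125,59,-4),fl(79,45,13.5),fl(79,-45,13.5),fl(75,45,13.5),fl(75,45,2.5)]
    return proj(m,case2w(CASE,Q)).round().astype(int)
E
python3 - <<'E'
from h import *
print('order edge out L,R, inner L, ledge top far L,R, ledge top near L, foot L')
for a in (1.0,1.1,1.2,1.3): print(a,flapproj(a).tolist())
m=camera_model('wrist');print(proj(m,case2w(CASE,[[61,70,72],[61,-70,72],[-90,70,67]])).round())
E
```

```text
order edge out L,R, inner L, ledge top far L,R, ledge top near L, foot L
1.0 [[68, 201], [425, 201], [71, 182], [153, 248], [344, 248], [155, 249], [157, 226]]
1.1 [[63, 239], [430, 239], [65, 219], [152, 265], [344, 265], [155, 264], [156, 241]]
1.2 [[60, 279], [433, 279], [61, 258], [153, 282], [344, 282], [155, 280], [156, 257]]
1.3 [[60, 318], [433, 318], [60, 298], [153, 298], [343, 298], [156, 295], [156, 272]]
[[125.  25.]
 [372.  24.]
 [154. 259.]]
```

arm_command(
  plan=[
    {"translation": [0,-0.2,0.3],"twist": 0,"gripper": 0},
    {"translation": [0,-0.5,0.5],"twist": 0,"gripper": 0},
    {"translation": [0,-0.9,0.7],"twist": 0,"gripper": 0},
    {"translation": [0,-1.25,0.9],"twist": 0,"gripper": 0},
    {"translation": [0,-1.25,0.9],"twist": 0,"gripper": 0},
  ],
)

```text
clock: 3.32
eef_pos: [552.0, 52.5, 106.0]
tcp_rot: [3.141, 0.001, -1.445]
contact_force: [-0.6, 0.4, -0.3]
opening: -0.005
```

Run:
```python
from h import *
import cv2
where()
i=grab_frame('wrist');cv2.imwrite('pics/w4.png',i)
for a in (.6,.7,.8,.9): print(a,flapproj(a).tolist())
go(-37,0,100)
```

```text
t 3.32 case xyz [-44.5  -0.  106. ] yaw-case -0.002 rot [ 3.141e+00  1.000e-03 -1.445e+00] F [-0.6  0.4 -0.3] q [0.09 0.4  1.89 0.   0.85 1.54]
0.6 [[95, 124], [400, 123], [100, 113], [156, 215], [341, 214], [158, 219], [162, 202]]
0.7 [[84, 147], [410, 147], [90, 134], [153, 230], [343, 230], [156, 234], [159, 214]]
0.8 [[74, 176], [419, 176], [79, 160], [151, 247], [345, 247], [154, 250], [157, 228]]
0.9 [[65, 211], [428, 210], [70, 192], [150, 265], [346, 265], [152, 266], [155, 243]]
t 3.37 dtool cm [-0.   -0.77  0.62] twist -0.002 F [ 0.5 -0.1 -0.6] op 0.0
```

View pics/w4.png

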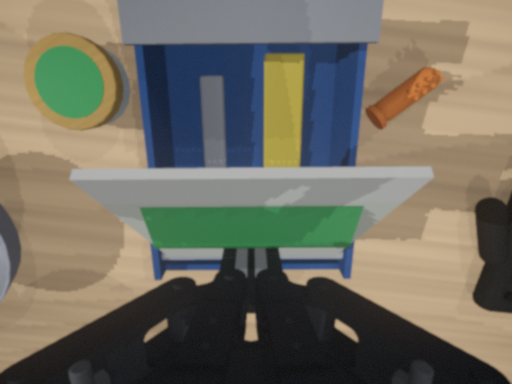

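The outer edge is at row ~181, so a is about 0.82, and the fingertips are tucked beneath the ledge top at row 247. I'll continue.

arm_command(
  plan=[
    {"translation": [0,-0.4,0.3],"twist": 0,"gripper": 0},
    {"translation": [0,-0.75,0.6],"twist": 0,"gripper": 0},
    {"translation": [0,-1.1,1.0],"twist": 0,"gripper": 0},
    {"translation": [0,-1.5,1.4],"twist": 0,"gripper": 0},
    {"translation": [0,-1.5,1.4],"twist": 0,"gripper": 0},
  ],
)

```text
clock: 3.78
eef_pos: [567.2, 54.4, 91.2]
tcp_rot: [3.141, 0.001, -1.445]
contact_force: [1.0, 0.7, 0.2]
opening: -0.003
```

Run:
```python
from h import *
import cv2
where()
i=grab_frame('wrist');cv2.imwrite('pics/w5.png',i)
for a in (.3,.4,.5,.6): print(a,flapproj(a).tolist())
go(-22,0,82)
```

```text
t 3.78 case xyz [-29.2  -0.   91.2] yaw-case -0.002 rot [ 3.141e+00  1.000e-03 -1.445e+00] F [1.  0.7 0.2] q [0.09 0.44 1.86 0.   0.84 1.54]
0.3 [[116, 117], [380, 117], [121, 113], [159, 214], [337, 214], [160, 220], [166, 207]]
0.4 [[105, 130], [390, 129], [110, 123], [155, 227], [341, 226], [157, 232], [162, 217]]
0.5 [[93, 147], [401, 147], [99, 138], [152, 241], [344, 241], [154, 246], [159, 228]]
0.6 [[81, 171], [413, 170], [87, 158], [149, 258], [347, 258], [151, 262], [156, 241]]
t 3.83 dtool cm [-0.   -0.74  0.95] twist -0.002 F [0.2 0.2 0. ] op 0.0
```

View pics/w5.png

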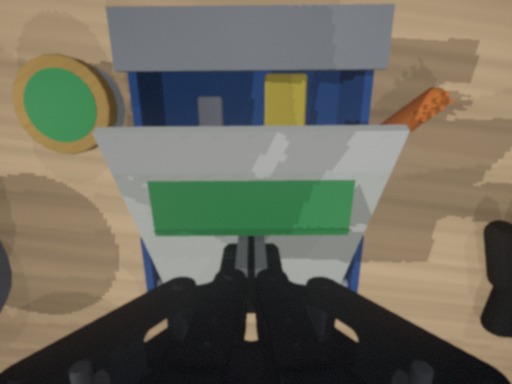

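The flap is at about 0.43 rad, with its edge at rows 125-138 and the fingers seated on the face behind the ledge. I'll press further.

arm_command(
  plan=[
    {"translation": [0,-0.3,0.4],"twist": 0,"gripper": 0},
    {"translation": [0,-0.6,0.8],"twist": 0,"gripper": 0},
    {"translation": [0,-0.9,1.3],"twist": 0,"gripper": 0},
    {"translation": [0,-1.05,1.8],"twist": 0,"gripper": 0},
    {"translation": [0,-1.05,1.8],"twist": 0,"gripper": 0},
  ],
)

```text
clock: 4.25
eef_pos: [577.7, 55.8, 72.5]
tcp_rot: [3.14, 0.001, -1.445]
contact_force: [0.0, 0.0, 0.5]
opening: -0.001
```

Run:
```python
from h import *
import cv2
where()
i=grab_frame('wrist');cv2.imwrite('pics/w6.png',i)
for a in (0,.1,.2,.3): print(a,flapproj(a).tolist())
go(-16,0,62)
```

```text
t 4.25 case xyz [-18.7  -0.   72.5] yaw-case -0.002 rot [ 3.140e+00  1.000e-03 -1.445e+00] F [0.  0.  0.5] q [0.09 0.48 1.85 0.   0.81 1.54]
0 [[133, 125], [364, 124], [137, 124], [162, 217], [335, 216], [163, 224], [168, 216]]
0.1 [[123, 128], [373, 128], [128, 126], [158, 226], [339, 225], [159, 233], [165, 222]]
0.2 [[111, 136], [384, 135], [117, 131], [153, 237], [343, 237], [155, 244], [161, 230]]
0.3 [[99, 147], [396, 147], [105, 140], [149, 250], [347, 250], [150, 257], [157, 240]]
t 4.3 dtool cm [-0.   -0.27  1.1 ] twist -0.002 F [-0.1  0.1  0.4] op 0.0
```

View pics/w6.png

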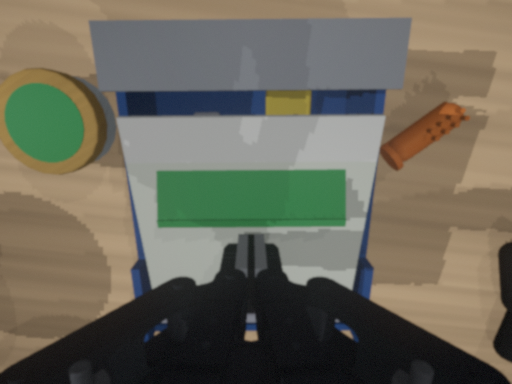

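arm_command(
  plan=[
    {"translation": [0,0,0.4],"twist": 0,"gripper": 0},
    {"translation": [0,0,0.8],"twist": 0,"gripper": 0},
    {"translation": [0,-0.1,1.0],"twist": 0,"gripper": 0},
    {"translation": [0,-0.1,1.15],"twist": 0,"gripper": 0},
    {"translation": [0,-0.1,1.15],"twist": 0,"gripper": 0},
  ],
)

```text
clock: 4.72
eef_pos: [578.7, 55.9, 62.1]
tcp_rot: [3.14, 0.001, -1.445]
contact_force: [-2.9, -0.6, 10.9]
opening: 0.0
```

Run:
```python
from h import *
import cv2
where()
i=grab_frame('wrist');cv2.imwrite('pics/w7.png',i)
for a in (0,.05,.1,.2): print(a,flapproj(a).tolist())
m=camera_model('wrist');print(proj(m,case2w(CASE,[[61,70,72],[61,-70,72],[-90,70,67]])).round())
where()
```

```text
t 4.72 case xyz [-17.7  -0.   62.1] yaw-case -0.002 rot [ 3.140e+00  1.000e-03 -1.445e+00] F [-2.9 -0.6 10.9] q [0.09 0.5  1.85 0.   0.79 1.54]
0 [[124, 128], [372, 128], [129, 127], [156, 227], [341, 227], [156, 234], [163, 225]]
0.05 [[118, 130], [377, 130], [124, 128], [153, 232], [343, 231], [154, 239], [161, 229]]
0.1 [[112, 133], [383, 132], [119, 130], [151, 237], [345, 237], [152, 244], [159, 232]]
0.2 [[99, 141], [395, 140], [106, 136], [146, 250], [350, 249], [147, 257], [154, 241]]
[[ 85.  97.]
 [410.  96.]
 [132. 363.]]
t 4.77 case xyz [-17.7  -0.1  62.2] yaw-case -0.002 rot [ 3.141e+00  1.000e-03 -1.445e+00] F [-2.7 -0.6 10.3] q [0.09 0.5  1.85 0.   0.79 1.54]
```

View pics/w7.png

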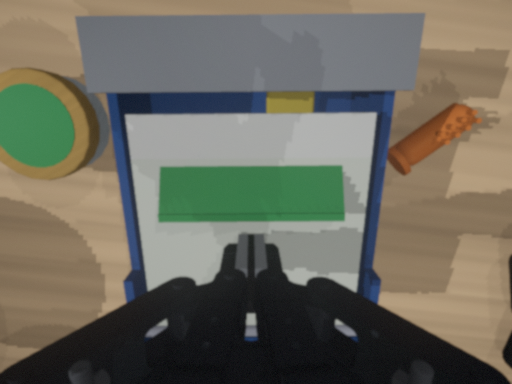

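The flap lies flat: its edge is at row 113 and the lip edge at row 92. The fingertip is behind the ledge foot (row 221) and pressing with about 10 N. Now I'll push forward while keeping it pressed.

arm_command(
  plan=[
    {"translation": [0,-0.3,0.1],"twist": 0,"gripper": 0},
    {"translation": [0,-0.6,0.1],"twist": 0,"gripper": 0},
    {"translation": [0,-0.9,0.1],"twist": 0,"gripper": 0},
    {"translation": [0,-1.2,0.1],"twist": 0,"gripper": 0},
    {"translation": [0,-1.2,0.1],"twist": 0,"gripper": 0},
  ],
)

```text
clock: 5.18
eef_pos: [590.7, 57.5, 62.0]
tcp_rot: [3.14, 0.001, -1.445]
contact_force: [-3.5, -0.2, 12.4]
opening: -0.002
```

Run:
```python
from h import *
import cv2
where()
i=grab_frame('wrist');cv2.imwrite('pics/w8.png',i)
for c in (0,5,10,15): print(c,flapproj(0,c).tolist())
where()
```

```text
t 5.18 case xyz [-5.5  0.  62. ] yaw-case -0.002 rot [ 3.140e+00  1.000e-03 -1.445e+00] F [-3.5 -0.2 12.4] q [0.09 0.51 1.82 0.   0.81 1.54]
0 [[127, 154], [369, 154], [132, 152], [158, 249], [339, 249], [159, 257], [165, 246]]
5 [[126, 144], [370, 143], [131, 142], [157, 240], [339, 240], [158, 248], [164, 238]]
10 [[125, 133], [371, 133], [130, 132], [156, 231], [340, 231], [157, 238], [163, 229]]
15 [[123, 122], [373, 122], [129, 122], [155, 221], [341, 221], [156, 229], [162, 221]]
t 5.23 case xyz [-5.5 -0.  62.1] yaw-case -0.002 rot [ 3.141e+00  1.000e-03 -1.445e+00] F [-2.6 -0.4 12.6] q [0.09 0.51 1.83 0.   0.81 1.54]
```

View pics/w8.png

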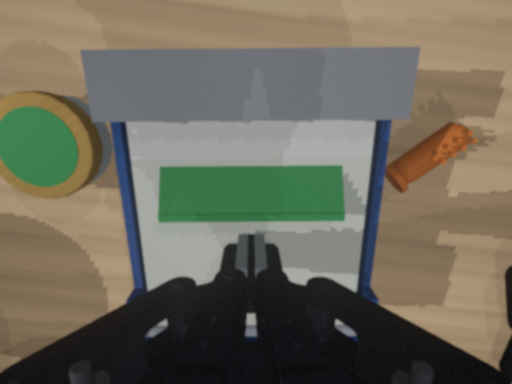

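The flap moved along with the fingers. Its edge is now level with the lip edge (row ~121), and it is flat under 12 N. I'll continue.

arm_command(
  plan=[
    {"translation": [0,-0.3,0.1],"twist": 0,"gripper": 0},
    {"translation": [0,-0.6,0.1],"twist": 0,"gripper": 0},
    {"translation": [0,-0.9,0.1],"twist": 0,"gripper": 0},
    {"translation": [0,-1.2,0.1],"twist": 0,"gripper": 0},
    {"translation": [0,-1.2,0.1],"twist": 0,"gripper": 0},
  ],
)

```text
clock: 5.65
eef_pos: [603.0, 59.1, 62.0]
tcp_rot: [3.141, 0.001, -1.445]
contact_force: [-3.5, 0.2, 12.5]
opening: -0.001
```

Run:
```python
from h import *
import cv2
where()
i=grab_frame('wrist');cv2.imwrite('pics/w9.png',i)
for c in (10,15,20,25,30): print(c,flapproj(0,c).tolist())
where()
```

```text
t 5.65 case xyz [ 6.8  0.  62. ] yaw-case -0.002 rot [ 3.141e+00  1.000e-03 -1.445e+00] F [-3.5  0.2 12.5] q [0.09 0.53 1.8  0.   0.82 1.54]
10 [[128, 159], [369, 158], [133, 156], [159, 254], [338, 253], [159, 261], [165, 250]]
15 [[127, 148], [370, 148], [132, 147], [158, 244], [339, 244], [158, 252], [165, 242]]
20 [[125, 138], [371, 138], [131, 137], [157, 235], [340, 235], [157, 243], [164, 233]]
25 [[124, 127], [372, 127], [130, 126], [156, 226], [341, 226], [156, 233], [163, 225]]
30 [[123, 117], [373, 116], [128, 116], [155, 216], [342, 216], [155, 224], [162, 216]]
t 5.7 case xyz [ 6.8  0.  62.1] yaw-case -0.002 rot [ 3.141e+00  1.000e-03 -1.445e+00] F [-3.1 -0.4 13. ] q [0.09 0.53 1.8  0.   0.82 1.54]
```

View pics/w9.png

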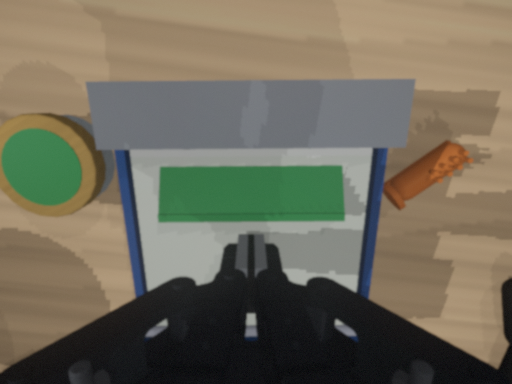

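The edge is under the lip: lip edge at row 149, ledge at rows 166-221, and the carriage at about 24-26 mm. I'll push on to the stop.

arm_command(
  plan=[
    {"translation": [0,-0.2,0.1],"twist": 0,"gripper": 0},
    {"translation": [0,-0.4,0.1],"twist": 0,"gripper": 0},
    {"translation": [0,-0.6,0.1],"twist": 0,"gripper": 0},
    {"translation": [0,-0.8,0.1],"twist": 0,"gripper": 0},
    {"translation": [0,-0.9,0.1],"twist": 0,"gripper": 0},
  ],
)

```text
clock: 6.12
eef_pos: [609.7, 60.0, 61.7]
tcp_rot: [3.137, 0.002, -1.445]
contact_force: [-9.8, -1.4, 17.6]
opening: 0.001
```

Run:
```python
from h import *
import cv2
where()
i=grab_frame('wrist');cv2.imwrite('pics/w10.png',i)
for c in (20,25,30): print(c,flapproj(0,c).tolist())
where()
```

```text
t 6.12 case xyz [13.6  0.1 61.7] yaw-case -0.002 rot [ 3.137e+00  2.000e-03 -1.445e+00] F [-9.8 -1.4 17.6] q [0.09 0.54 1.78 0.   0.83 1.54]
20 [[127, 153], [370, 152], [132, 151], [158, 248], [339, 248], [159, 256], [165, 245]]
25 [[125, 142], [371, 142], [131, 141], [157, 239], [340, 239], [158, 247], [164, 237]]
30 [[124, 132], [372, 131], [130, 131], [156, 230], [341, 230], [157, 237], [163, 228]]
t 6.17 case xyz [13.8  0.1 61.7] yaw-case -0.002 rot [ 3.137e+00  1.000e-03 -1.445e+00] F [-10.8  -0.7  18. ] q [0.09 0.54 1.78 0.   0.83 1.54]
```

View pics/w10.png

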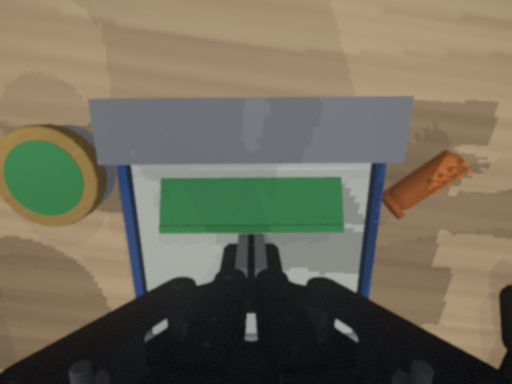

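arm_command(
  plan=[
    {"translation": [0,-0.3,0.05],"twist": 0,"gripper": 0},
    {"translation": [0,-0.6,0.05],"twist": 0,"gripper": 0},
    {"translation": [0,-0.8,0.05],"twist": 0,"gripper": 0},
    {"translation": [0,-0.9,0.05],"twist": 0,"gripper": 0},
    {"translation": [0,-0.9,0.05],"twist": 0,"gripper": 0},
  ],
)

```text
clock: 6.58
eef_pos: [614.1, 60.6, 61.3]
tcp_rot: [3.127, 0.002, -1.445]
contact_force: [-18.5, -2.4, 20.9]
opening: -0.001
```

Run:
```python
from h import *
import cv2
where()
i=grab_frame('wrist');cv2.imwrite('pics/w11.png',i)
for c in (20,25,30): print(c,flapproj(0,c).tolist())
m=camera_model('wrist');print(proj(m,case2w(CASE,[[61,70,72],[61,-70,72]])).round())
where()
```

```text
t 6.58 case xyz [18.1  0.1 61.3] yaw-case -0.002 rot [ 3.127e+00  2.000e-03 -1.445e+00] F [-18.5  -2.4  20.9] q [0.1  0.55 1.76 0.   0.85 1.54]
20 [[127, 162], [369, 161], [132, 159], [158, 257], [339, 257], [159, 264], [165, 253]]
25 [[126, 151], [371, 151], [131, 149], [157, 248], [339, 248], [158, 255], [164, 245]]
30 [[124, 141], [372, 141], [130, 139], [156, 239], [340, 238], [157, 246], [164, 236]]
[[ 97. 179.]
 [400. 178.]]
t 6.63 case xyz [18.   0.1 61.3] yaw-case -0.002 rot [ 3.127e+00  2.000e-03 -1.445e+00] F [-18.2  -1.9  21. ] q [0.1  0.55 1.76 0.   0.85 1.54]
```

View pics/w11.png

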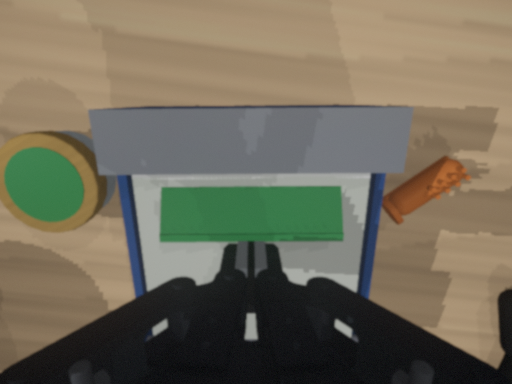

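The ledge and lip are where 30 mm of slide predicts (same 5 px calibration offset on both), and at 18 N nothing moves further, so it is at the stop. I'll unload first, then lift straight up.

arm_command(
  plan=[
    {"translation": [0,0.05,0],"twist": 0,"gripper": 0},
    {"translation": [0,0.1,-0.3],"twist": 0,"gripper": 0},
    {"translation": [0,0.1,-1.0],"twist": 0,"gripper": 0},
    {"translation": [0,0.3,-3],"twist": 0,"gripper": 0},
    {"translation": [0,0.5,-6],"twist": 0,"gripper": 0},
  ],
)

```text
clock: 7.05
eef_pos: [607.9, 59.8, 119.7]
tcp_rot: [3.122, 0.002, -1.445]
contact_force: [0.1, -0.5, -0.1]
opening: -0.001
```

arm_command(
  plan=[
    {"translation": [0,2,-3.5],"twist": 0,"gripper": 0},
    {"translation": [0,4,-7],"twist": 0,"gripper": 0},
    {"translation": [0,6,-10],"twist": 0,"gripper": 0},
    {"translation": [0,8,-12],"twist": 0,"gripper": 0},
    {"translation": [0,10,-12],"twist": 0,"gripper": 0},
  ],
)

```text
clock: 7.47
eef_pos: [512.7, 47.4, 246.3]
tcp_rot: [3.129, 0.001, -1.445]
contact_force: [1.2, 0.4, -0.1]
opening: 0.004
```

arm_command(
  plan=[
    {"translation": [0,3,0],"twist": 0,"gripper": 0},
    {"translation": [0,6,0],"twist": 0,"gripper": 0},
    {"translation": [0,9,0],"twist": 0,"gripper": 0},
    {"translation": [0,9,0],"twist": 0,"gripper": 0},
    {"translation": [0,9,0],"twist": 0,"gripper": 0},
  ],
)

```text
clock: 7.88
eef_pos: [422.4, 36.0, 247.9]
tcp_rot: [3.13, 0.001, -1.445]
contact_force: [0.3, -0.7, 0.2]
opening: -0.001
```

Run:
```python
from h import *
import cv2
where()
for n in('wrist','top','scene'):
    i=grab_frame(n);cv2.imwrite(f'pics/e_{n}.png',i)
    if n=='top': i=i[110:270,80:400]; i=cv2.resize(i,None,fx=2.5,fy=2.5,interpolation=cv2.INTER_CUBIC)
    if n=='scene': i=i[140:265,220:345]; i=cv2.resize(i,None,fx=4.8,fy=4.8,interpolation=cv2.INTER_CUBIC)
    cv2.imwrite(f'pics/e2_{n}.png',i)
t=camera_model('top')
for a in (0,.1): print(((flapproj(a,30,t)-[80,110])*2.5).round().tolist())
print([ (proj(camera_model('scene'),case2w(CASE,[[61,70,72],[61,-70,72]]))-[219.6,139.6])*4.8])
```

```text
t 7.88 case xyz [-1.752e+02  1.000e-01  2.479e+02] yaw-case -0.002 rot [ 3.130e+00  1.000e-03 -1.445e+00] F [ 0.3 -0.7  0.2] q [0.08 0.02 2.01 0.   1.12 1.53]
[[318.0, 92.0], [452.0, 78.0], [320.0, 95.0], [338.0, 138.0], [442.0, 128.0], [340.0, 142.0], [340.0, 145.0]]
[[318.0, 90.0], [452.0, 75.0], [318.0, 90.0], [338.0, 138.0], [442.0, 125.0], [338.0, 142.0], [340.0, 145.0]]
[array([[371.27008884, 406.67251589],
       [ 85.44211757, 421.24905536]])]
```

View pics/e2_top.png

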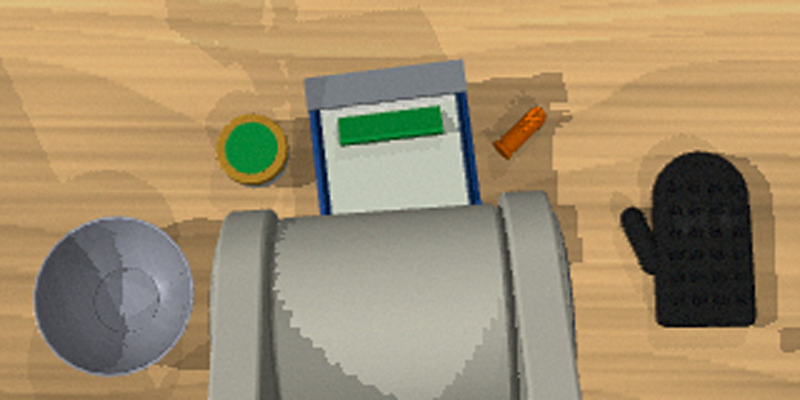

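View pics/e2_scene.png

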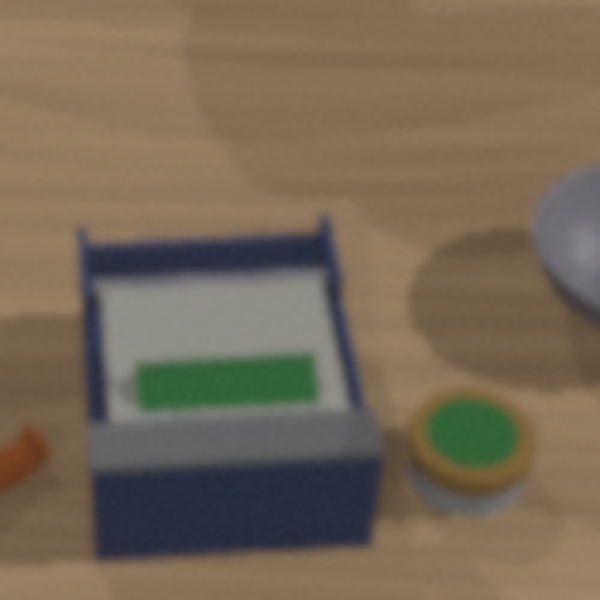

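View pics/e2_wrist.png

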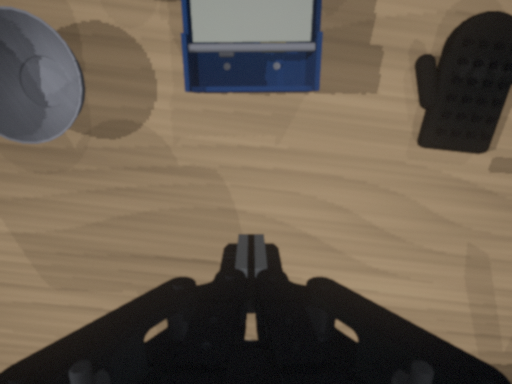

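The flap stays shut under the lip. In the top view the ledge (crop x 340-442, y 107-145) is where 30 mm of slide predicts, and the other objects look unmoved.

```bash
python3 -c "
from rig import job,sense
print(sense()['contact_force']); print(job.sign_off())"
```

```text
[ 0.01066843  0.28935053 -0.09253699]
the job is handed in; nothing more can be done
None
```

The case is closed and the job is handed in, at about 8 s of the 42 s allowed; no verdict was reported.

I pushed the flap over with the shut fingertips, from its outer side, and pressed it flat with about 10–12 N. Keeping it pressed, I slid it forward by the green ledge to the end stop, then unloaded and lifted straight clear.

**Slide:** at the stop it did not move further under 18 N. After release, the ledge sits where about 30 mm of slide predicts, in both the wrist and top views. I have only the images and forces to go by, as the joints can't be read directly.

**Flap:** it stays shut beneath the lip with the robot clear, and the measured force is near zero.

**Other objects:** tin, toothbrush, mitt and bowl look unmoved in the pictures; I compared them by eye and did not measure them.

**Disagreements:** the image predictions were about 5 px off in the wrist view. For most of the slide the flap was also carried partly by friction under the fingertips, and the ledge took the push only at the end. Neither affected the result.

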